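# Set out the pipe couplings in order of size

## Robot

A 6-joint arm with a two-finger parallel gripper is mounted at the origin on a cart in front of the work surface, level with it; the furniture and walls round the work are solid. World frame = base frame: x ahead of the robot, y to its left, z up, the work surface at z = 0. Lengths are in m, angles in rad, forces in N, time in s.
With the tool pointing down it reaches from about 0.3 to 1 m from the base axis. Payload 5.1 kg.
Tool frame: the origin (TCP) lies on the centre line of the jaws, within the pads' length; the fingertips stand manip.tcp_to_tips ahead of it and the grasp point (between the pads) lies 2 mm behind it (manip.tcp_to_tips is the distance from the TCP to the fingertips, in m); z points along the fingers, y is the line along which they close (so a half turn about z gives the same grasp; the last joint's range is limited). The gripper opens to 95 mm and grips with 3 to 60 N. Pads are 20 mm wide; open, the fingers measure 119 mm over their backs; the gripper's body (75 mm by 180 mm) begins 59 mm behind the grasp point.
Start: joints at [-1.419, 0.124, 1.65, -0, 1.367, -0.083], TCP at [0.151, -0.632, 0.232] pointing down, gripper open.
Joint ranges: [-2.61, 2.61], [-1.02, 2.33], [0.03, 2.71], [-1.35, 4.49], [0.32, 2.68], [-2.91, 2.91]. Speed limits (rad/s): [2.57, 2.57, 3.14, 3.14, 3.14, 3.14].

## Interface

Orientations are given as a rotation vector (axis times angle).
In Python, from cell import status, cams, hand_in, manip gives the robot as it stands.
- The arm moves only by the tool move_arm, never from a script. Its argument "series" is a list of rows, each a list of 7 numbers: the turn, a rotation vector about the tool's x, y, z in rad, then the shift along the tool's x, y, z in cm, then the opening, from 0 (shut) to 1 (fully open). In form: [[ax, ay, az, tx, ty, tz, grip], ...]. A call has 1 to 20 rows; each row is the pose to reach, as a shift and turn from the pose commanded when the call began, along the tool's axes at that moment; what a row does not reach only later rows make up. A row lasts 1/10 s, in which the tool goes at most 50 mm and 8.59 degrees, less where a joint would pass 70% of its speed; a pose out of reach is approached as far as the arm can. A call with a gripper value outside its range is refused whole. The fingers move at their own pace and stop on an object; "squeeze" is the grip in N (left out, the last holds). Time passes only in rows, so rows that repeat a pose let the fingers close. It gives the time, the measured TCP pose, the force, the opening and the grip force at its end, in the units of the state.
- status.sense(): the state, without advancing time (a new reading comes with each control period).
- cams.get_image(name): name is "scene" or "top" or "wrist"; returns a dict with "img" (420x560x3 uint8, red, green, blue), "range_z" (420x560 float32, m along the optical axis (not along the pixel's ray), 0 where there is no reading), "K" (3x3 intrinsics, pixels), "extrinsics" (4x4, takes a point from world to camera coordinates). Camera axes: x right, y up, looking along -z (the intrinsics and any distortion apply to the point x, -y, -z); pixel columns grow to the right and rows downward; lengths in m; the calibration is good to about 2 mm. A picture is of the moment at which its call begins.
- hand_in(): hands the job in; it is judged then, once.
The state is a dict: "t": time; "joint_positions": joint angles; "joint_vel": joint speeds; "joint_torque": joint torques, N m; "tcp_pos": TCP position; "tcp_rot": TCP orientation; "contact_force": force on the tool from outside, world axes, zero at the start; "ft_torque": the same for the moment, N m; "opening": opening from 0.0 (shut) to 1.0 (fully open); "gripper_force": force on a finger pad.
Only numpy, scipy, OpenCV 4.12 (cv2) and the standard library are available. Lean on these libraries where they do the work, as an engineer would, in place of code of your own. Each camera call takes 0.05 s, during which the arm holds its last target. There are 200 camera calls.

## Task

Set the four loose pipe couplings out on the staging board in order of size, one standing upright on the middle of each yellow pad: the largest on the pad next to the red block, then each smaller one in turn, ending with the smallest next to the white block.

Things in the scene. Friction and masses are not known exactly. Their poses are not given: they have to be found in the camera images.
- coupling_58: the largest of four pipe couplings: a dark brown open steel tube standing on end, bright cut rim on top, 58 mm outside diameter, 62 mm tall, under 0.35 kg. Loose. Origin: centre of its underside; z up along its axis
- coupling_47: the second largest of four pipe couplings: a dark brown open steel tube standing on end, bright cut rim on top, 47 mm outside diameter, 50 mm tall, under 0.35 kg. Loose. Origin: centre of its underside; z up along its axis
- coupling_37: the second smallest of four pipe couplings: a dark brown open steel tube standing on end, bright cut rim on top, 37 mm outside diameter, 40 mm tall, under 0.35 kg. Loose. Origin: centre of its underside; z up along its axis
- coupling_27: the smallest of four pipe couplings: a dark brown open steel tube standing on end, bright cut rim on top, 27 mm outside diameter, 30 mm tall, under 0.35 kg. Loose. Origin: centre of its underside; z up along its axis
- pad_1: one of four equal round yellow pads in a row on the fixed wooden staging board, first from the left (+y end) as the robot sees it; 64 mm across, 72 mm from centre to centre. The board is 90 x 360 mm and lies flat, its top 10 mm above the bench; the pad is 2 mm thick, so things stand on it 12 mm above the bench. Fixed. Origin: centre of the pad's underside, 10 mm above the bench; its y axis runs along the row towards the left, x across it, z up
- pad_2: one of four equal round yellow pads in a row on the fixed wooden staging board, second from the left as the robot sees it; 64 mm across, 72 mm from centre to centre. The board is 90 x 360 mm and lies flat, its top 10 mm above the bench; the pad is 2 mm thick, so things stand on it 12 mm above the bench. Fixed. Origin: centre of the pad's underside, 10 mm above the bench; its y axis runs along the row towards the left, x across it, z up
- pad_3: one of four equal round yellow pads in a row on the fixed wooden staging board, third from the left as the robot sees it; 64 mm across, 72 mm from centre to centre. The board is 90 x 360 mm and lies flat, its top 10 mm above the bench; the pad is 2 mm thick, so things stand on it 12 mm above the bench. Fixed. Origin: centre of the pad's underside, 10 mm above the bench; its y axis runs along the row towards the left, x across it, z up
- pad_4: one of four equal round yellow pads in a row on the fixed wooden staging board, fourth from the left (-y end) as the robot sees it; 64 mm across, 72 mm from centre to centre. The board is 90 x 360 mm and lies flat, its top 10 mm above the bench; the pad is 2 mm thick, so things stand on it 12 mm above the bench. Fixed. Origin: centre of the pad's underside, 10 mm above the bench; its y axis runs along the row towards the left, x across it, z up
- red_block: red painted bar fixed across one end of the staging board, 70 mm across the board, 18 mm along the row, 25 mm tall, its centre line 52 mm beyond the centre of the pad next to it. The red and the white block may be at either end. Origin: centre of its underside, 10 mm above the bench; y along the row, z up
- white_block: white painted bar fixed across one end of the staging board, 70 mm across the board, 18 mm along the row, 25 mm tall, its centre line 52 mm beyond the centre of the pad next to it. The red and the white block may be at either end. Origin: centre of its underside, 10 mm above the bench; y along the row, z up
There are look-alikes about, which are no part of the job. What is shaped like the coupling_27 but blue, green or orange is not meant.

How it is judged:
By the outcome, as a careful person would: the job done as asked, in the order asked, and still so for the second after the job is handed in, with the robot touching nothing.
It also fails if it takes over 96 s, if anything falls off the work surface, if the arm or the gripper's body presses on something with over 40 N, if the wrist force passes 120 N, or if a joint passes its speed limit or range.

## Working session

There is one attempt and no reset: what is moved stays moved. The work goes in short steps, Python scripts to look and compute and a tool call to move; the robot and the scene stay as the last step left them, time stands still between calls to the robot, and variables do not carry over. Pictures are saved under pics/ and viewed, at most 14 in all, crops included, and the job is handed in when it is done.

Besides the shell and the picture viewer there is one more tool, called after "Request:" as name(argument=value, ...) on one line, values as JSON. move_arm: Moves the arm, as the interface text tells. Its arguments: {"type":"object","properties":{"series":{"type":"array","items":{"type":"array","items":{"type":"number"}}},"squeeze":{"type":"number"}},"required":["series"]}

```bash
ls; mkdir -p pics; python3 - <<'E'
from cell import status,cams,manip
import cv2,numpy as np
print(manip.tcp_to_tips,status.sense())
for n in("scene","top"):
    d=cams.get_image(n);cv2.imwrite(f"pics/{n}0.png",d["img"][:,:,::-1]);np.savez(f"{n}0.npz",**d)
    E=d["extrinsics"];print(n,d["K"],-E[:3,:3].T@E[:3,3], d.keys())
E
```

```text
pics
0.017 {'t': 0.0, 'joint_positions': array([-1.41858369e+00,  1.24486939e-01,  1.65164123e+00, -3.58458649e-05,
        1.36745781e+00, -8.26156418e-02]), 'joint_vel': array([-0.00050899, -0.00207526, -0.00059875, -0.00077153, -0.00024136,
       -0.00140528]), 'joint_torque': array([ 2.59297367e-04, -4.17601240e+01, -3.59931564e+01,  7.74654583e-02,
        4.93193697e-02, -1.84665987e-04]), 'tcp_pos': array([ 0.15110277, -0.63159128,  0.23041812]), 'tcp_rot': array([-3.11798387e+00, -3.67798553e-01,  1.63933455e-04]), 'contact_force': array([-0.0397189 , -0.55992752,  0.15933978]), 'ft_torque': array([ 0.00067757, -0.04198189,  0.04031301]), 'gripper_force': 0.0, 'opening': 1.0025639048555144}
scene [[379.11215484   0.         282.85127294]
 [  0.         379.11215484 210.05700003]
 [  0.           0.           1.        ]] [-0.13513771 -0.38140152  0.50501164] dict_keys(['img', 'range_z', 'K', 'extrinsics'])
top [[400.97908627   0.         282.30180395]
 [  0.         400.97908627 212.79851944]
 [  0.           0.           1.        ]] [ 0.3174205  -0.02476337  1.16209038] dict_keys(['img', 'range_z', 'K', 'extrinsics'])
```

View pics/scene0.png

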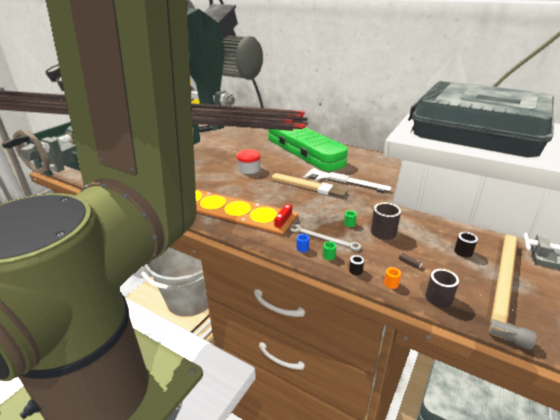

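View pics/top0.png

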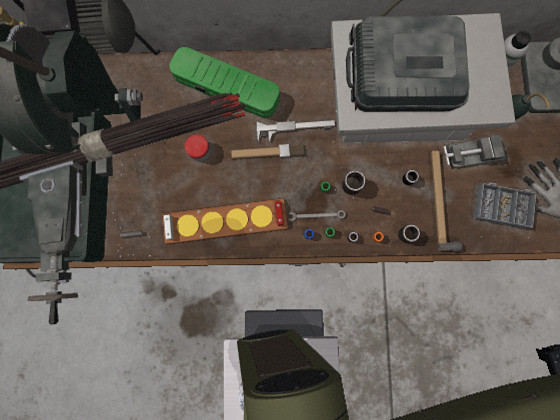

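The top view shows the board at (164–288, 200–242), with white at its left (+y) end and red at its right. The brown tubes are at (355,181), (411,178), (411,233) and (353,237). The blue, green and orange rings at (309,234), (330,232), (325,187) and (378,237) are the look-alikes. Next I'll measure all of these.

```bash
cat > h.py <<'E'
import numpy as np,cv2
def world(d):
    """world xyz of every pixel from range_z"""
    v,u=np.mgrid[:420,:560]; K=d["K"]; z=d["range_z"]
    p=np.stack([(u-K[0,2])/K[0,0]*z,-(v-K[1,2])/K[1,1]*z,-z],-1)
    E=d["extrinsics"]; return (p-E[:3,3])@E[:3,:3]
def cast(d,u,v,h):
    K=d["K"];E=d["extrinsics"];R=E[:3,:3];c=-R.T@E[:3,3]
    r=np.array([(u-K[0,2])/K[0,0],-(v-K[1,2])/K[1,1],-1])@R
    return c+r*(h-c[2])/r[2]
E
python3 - <<'E'
from h import *
d=dict(np.load("top0.npz"));w=world(d);img=d["img"];hsv=cv2.cvtColor(img,cv2.COLOR_RGB2HSV)
print("bench z",np.median(w[215:225,375:390,2]))
for n,(u,v) in dict(a=(355,181),b=(411,178),c=(411,233),d=(353,237),g1=(325,187),g2=(330,232),bl=(309,234),o=(378,237)).items():
    s=np.s_[v-16:v+17,u-16:u+17];m=(w[s][...,2]>.018).astype(np.uint8)
    c=max(cv2.findContours(m,0,2)[0],key=cv2.contourArea)
    zt=np.percentile(w[s][...,2][m>0],90)
    top=((w[s][...,2]>zt-.006)&(m>0)).astype(np.uint8)
    (x,y),r=cv2.minEnclosingCircle(max(cv2.findContours(top,0,2)[0],key=cv2.contourArea))
    p=cast(d,x+u-16,y+v-16,zt);print(n,"ztop",zt.round(4),"centre",p.round(4),"diam mm",(2*(r+.5)/d["K"][0,0]*(1.162-zt)*1000).round(1))
m=cv2.inRange(hsv,(22,120,120),(35,255,255));m[:, :160]=0;m[:190]=0;m[250:]=0;m[:,300:]=0
for c in cv2.findContours(m,0,2)[0]:
    if cv2.contourArea(c)>150:
        (x,y),r=cv2.minEnclosingCircle(c);print("pad",x,y,r,cast(d,x,y,.012).round(4))
for n,lo,hi in(("red",(170,120,90),(180,255,255)),("red0",(0,170,90),(6,255,255)),("white",(0,0,190),(180,50,255))):
    m=cv2.inRange(hsv,lo,hi);m[:195]=0;m[248:]=0;m[:,:155]=0;m[:,295:]=0
    ys,xs=np.nonzero(m); print(n,len(xs),cast(d,xs.mean(),ys.mean(),.035).round(4) if len(xs) else"")
cv2.imwrite("pics/crop.png",cv2.resize(img[160:255,155:430],None,fx=2.9,fy=2.9,interpolation=cv2.INTER_CUBIC)[:,:,::-1])
E
```

```text
bench z -0.0007489935183732718
a ztop 0.0632 centre [ 0.5829 -0.2171  0.0632] diam mm 59.8
b ztop 0.0426 centre [ 0.5972 -0.3839  0.0426] diam mm 39.3
c ztop 0.0517 centre [ 0.4329 -0.3662  0.0517] diam mm 52.8
d ztop 0.0317 centre [ 0.4292 -0.2104  0.0317] diam mm 28.0
g1 ztop 0.0327 centre [ 0.5768 -0.1377  0.0327] diam mm 27.8
g2 ztop 0.0313 centre [ 0.4447 -0.1462  0.0313] diam mm 28.0
bl ztop 1.1621 centre [ 0.3174 -0.0248  1.1621] diam mm -0.0
o ztop 0.032 centre [ 0.4278 -0.2821  0.032 ] diam mm 28.8
pad 187.43167114257812 225.38198852539062 10.978199005126953 [0.4713 0.2639 0.012 ]
pad 212.01173400878906 221.8614959716797 10.730712890625 [0.4802 0.1926 0.012 ]
pad 236.64614868164062 218.8153839111328 10.781394004821777 [0.4877 0.121  0.012 ]
pad 261.1582336425781 215.9430389404297 10.777612686157227 [0.4947 0.0497 0.012 ]
red 7 [ 0.4891 -0.0038  0.035 ]
red0 117 [ 0.5004 -0.0014  0.035 ]
white 113 [0.4665 0.3166 0.035 ]
```

View pics/crop.png

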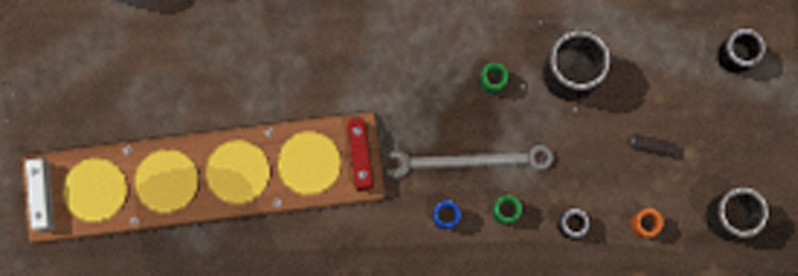

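The tubes match the listed sizes by rim height and diameter. The candidates are:

| Tube | Pixel | Rim height | Position |
|---|---|---|---|
| 58 | (355,181) | 63 mm | (.583, -.217) |
| 47 | (411,233) | 52 mm | (.433, -.366) |
| 37 | (411,178) | 43 mm | (.597, -.384) |
| 27 | (353,237) | 32 mm | (.429, -.210) |

The crop confirms that the tube at (353,237) is the brown one and not one of the coloured rings. Red is next to pad_4, so the order is 58→pad_4, 47→pad_3, 37→pad_2, 27→pad_1. I'll swing over for a close look with the jaws turned to close across the row.

Request:
move_arm(series=[[0,0,-1.445,44,-25.6,-10,1],[0,0,-1.445,44,-25.6,-10,1],[0,0,-1.445,44,-25.6,-10,1],[0,0,-1.445,44,-25.6,-10,1],[0,0,-1.445,44,-25.6,-10,1],[0,0,-1.445,44,-25.6,-10,1],[0,0,-1.445,44,-25.6,-10,1],[0,0,-1.445,44,-25.6,-10,1],[0,0,-1.445,44,-25.6,-10,1],[0,0,-1.445,44,-25.6,-10,1],[0,0,-1.445,44,-25.6,-10,1],[0,0,-1.445,44,-25.6,-10,1],[0,0,-1.445,44,-25.6,-10,1],[0,0,-1.445,44,-25.6,-10,1],[0,0,-1.445,44,-25.6,-10,1],[0,0,-1.445,44,-25.6,-10,1]])

```text
t: 1.7
tcp_pos: [0.5188, -0.2816, 0.3314]
tcp_rot: [-2.099, -2.337, 0.0]
contact_force: [0.4, 0.1, 0.5]
opening: 1.002
gripper_force: 0.0
```

```bash
cat > look.py <<'E'
from h import *
from cell import status,cams
import sys
from scipy.spatial.transform import Rotation as Ro
d=cams.get_image("wrist");s=status.sense();R=Ro.from_rotvec(s["tcp_rot"]).as_matrix();p0=s["tcp_pos"]
np.savez("w.npz",**d)
print("t",s["t"],"tcp",p0.round(4),"tool x,y,z",R.T.round(3).tolist())
if len(sys.argv)>1: cv2.imwrite(sys.argv[1],d["img"][:,:,::-1])
w=world(d)
m=((w[...,2]>.02)&(w[...,2]<.09)&(w[...,1]<-.08)&(w[...,0]>.3)&(w[...,0]<.66)&(d["range_z"]>0)).astype(np.uint8)
for c in cv2.findContours(m,0,2)[0]:
    if cv2.contourArea(c)<60: continue
    q=cv2.drawContours(np.zeros_like(m),[c],-1,1,-1)>0
    zt=np.percentile(w[...,2][q&(m>0)],90)
    t=(q&(abs(w[...,2]-zt)<.005)).astype(np.uint8)
    k=cv2.convexHull(cv2.findNonZero(t))
    P=np.array([cast(d,*x[0],zt) for x in k])
    (x,y),r=cv2.minEnclosingCircle((P[:,:2]*1000).astype(np.float32))
    ctr=np.array([x/1000,y/1000,zt])
    print("px",k.mean((0,1)).round(),"ctr",ctr.round(4),"diam",round(2*r,1),"rgb",d["img"][q&(m>0)].mean(0).round(),"tool offset cm",((ctr-p0)@R*100).round(2))
E
python3 look.py pics/w1.png
python3 - <<'E'
from h import *
w=world(dict(np.load("top0.npz")))
for v in range(120,160,3):print(v,w[v,411].round(3),w[v,370].round(3))
E
```

```text
t 1.75 tcp [ 0.5189 -0.2815  0.3315] tool x,y,z [[-0.107, 0.994, 0.0], [0.994, 0.107, -0.0], [-0.0, 0.0, -1.0]]
px [323. 297.] ctr [ 0.5857 -0.4674  0.0234] diam 148.5 rgb [211. 183. 139.] tool offset cm [-19.2    4.65  30.8 ]
px [194. 303.] ctr [ 0.3981 -0.4979  0.0289] diam 33.8 rgb [144. 139. 129.] tool offset cm [-20.22 -14.32  30.25]
px [320. 254.] ctr [ 0.5978 -0.3848  0.0402] diam 37.4 rgb [132. 126. 121.] tool offset cm [-11.12   6.74  29.12]
px [218. 235.] ctr [ 0.4349 -0.3677  0.0505] diam 47.7 rgb [136. 128. 120.] tool offset cm [-7.67 -9.27 28.1 ]
px [219. 180.] ctr [ 0.4285 -0.2827  0.0305] diam 26.9 rgb [240. 153.  85.] tool offset cm [ 0.85 -9.   30.1 ]
px [327. 147.] ctr [ 0.5836 -0.218   0.0625] diam 57.9 rgb [139. 133. 124.] tool offset cm [ 5.62  7.12 26.89]
px [222. 132.] ctr [ 0.4296 -0.2115  0.0307] diam 26.3 rgb [197. 193. 190.] tool offset cm [ 7.92 -8.12 30.08]
px [326.  93.] ctr [ 0.577  -0.1388  0.0307] diam 26.7 rgb [ 87. 166.  94.] tool offset cm [13.57  7.31 30.08]
px [236.  89.] ctr [ 0.4446 -0.1468  0.0308] diam 26.5 rgb [ 92. 169.  96.] tool offset cm [14.19 -5.93 30.07]
px [237.  45.] ctr [ 0.4405 -0.0881  0.0306] diam 26.5 rgb [ 75. 104. 181.] tool offset cm [20.07 -5.72 30.09]
120 [ 0.712 -0.35   0.175] [ 0.714 -0.244  0.177]
123 [ 0.704 -0.349  0.176] [ 0.706 -0.244  0.176]
126 [ 0.695 -0.348  0.176] [ 0.697 -0.243  0.178]
129 [ 0.694 -0.354  0.158] [ 0.693 -0.245  0.168]
132 [ 0.714 -0.378  0.081] [ 0.691 -0.248  0.151]
135 [ 0.718 -0.389  0.045] [ 0.717 -0.269  0.055]
138 [ 0.717 -0.396  0.024] [ 0.716 -0.273  0.035]
141 [ 0.715 -0.402  0.001] [ 0.716 -0.279  0.006]
144 [ 0.706 -0.402  0.001] [ 0.709 -0.279  0.   ]
147 [ 0.697 -0.401  0.   ] [ 0.698 -0.278  0.005]
150 [ 0.688 -0.402 -0.003] [ 0.69  -0.278  0.002]
153 [ 0.679 -0.4   -0.001] [ 0.681 -0.278  0.001]
156 [ 0.67  -0.4   -0.002] [ 0.672 -0.278 -0.003]
159 [ 0.659 -0.398  0.002] [ 0.662 -0.277 -0.   ]
```

View pics/w1.png

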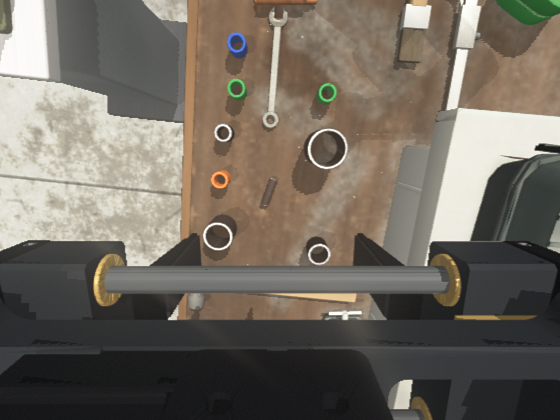

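All positions agree between the two views to about 2 mm, and diameters and heights match the sizes given. The box lip at x≈.69 would foul the gripper body for the two far tubes, so I'll grip those with the jaws closing along y. The 58 goes first.

Request:
move_arm(series=[[0,0,1.571,5.6,7.1,18,0.8],[0,0,1.571,5.6,7.1,18,0.8],[0,0,1.571,5.6,7.1,18,0.8],[0,0,1.571,5.6,7.1,18,0.8],[0,0,1.571,5.6,7.1,18,0.8],[0,0,1.571,5.6,7.1,18,0.8],[0,0,1.571,5.6,7.1,18,0.8],[0,0,1.571,5.6,7.1,18,0.8],[0,0,1.571,5.6,7.1,18,0.8],[0,0,1.571,5.6,7.1,18,0.8],[0,0,1.571,5.6,7.1,18,0.8],[0,0,1.571,5.6,7.1,18,0.8],[0,0,1.571,5.6,7.1,22,0.8],[0,0,1.571,5.6,7.1,26,0.8],[0,0,1.571,5.6,7.1,29.6,0.8],[0,0,1.571,5.6,7.1,29.6,0.8]], squeeze=30)

```text
t: 3.35
tcp_pos: [0.5794, -0.2156, 0.0294]
tcp_rot: [-3.131, -0.172, 0.017]
contact_force: [-1.0, 1.2, -1.0]
opening: 0.8
gripper_force: 0.0
```

Request:
move_arm(series=[[0,0,0,0,0,0,0],[0,0,0,0,0,0,0],[0,0,0,0,0,0,0],[0,0,0,0,0,0,0],[0,0,0,0,0,0,0],[0,0,0,0,0,0,0]])

```text
t: 3.95
tcp_pos: [0.586, -0.2182, 0.0387]
tcp_rot: [3.135, 0.171, 0.007]
contact_force: [-0.7, 0.4, 6.2]
opening: 0.6
gripper_force: 30.0
```

Request:
move_arm(series=[[0,0,0,0,0,-4,0],[0,0,0,0,0,-8,0],[0,0,0,0,0,-12,0],[0,0,0,0,0,-12,0],[0,0,0,0,0,-12,0]])

```text
t: 4.45
tcp_pos: [0.5845, -0.2177, 0.1569]
tcp_rot: [3.136, 0.171, 0.003]
contact_force: [-0.1, 0.4, -2.3]
opening: 0.607
gripper_force: 30.0
```

```bash
python3 look.py pics/w2.png | grep -E "tcp|diam 5"
```

```text
t 4.5 tcp [ 0.5833 -0.2171  0.1546] tool x,y,z [[0.994, 0.109, -0.001], [0.109, -0.994, -0.001], [-0.001, 0.001, -1.0]]
```

View pics/w2.png

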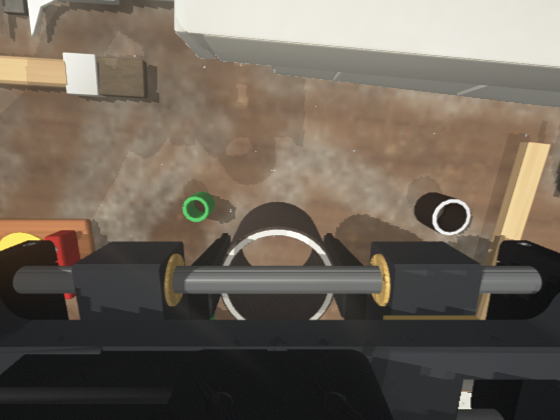

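The 58 is held upright, with its rim at (278,280) between the fingers. I'll carry it to above pad_4, turning back to the row yaw on the way.

Request:
move_arm(series=[[0,0,-1.571,-5.8,-27.4,-2,0],[0,0,-1.571,-5.8,-27.4,-2,0],[0,0,-1.571,-5.8,-27.4,-2,0],[0,0,-1.571,-5.8,-27.4,-2,0],[0,0,-1.571,-5.8,-27.4,-2,0],[0,0,-1.571,-5.8,-27.4,-2,0],[0,0,-1.571,-5.8,-27.4,-2,0],[0,0,-1.571,-5.8,-27.4,-2,0],[0,0,-1.571,-5.8,-27.4,-2,0],[0,0,-1.571,-5.8,-27.4,-2,0],[0,0,-1.571,-5.8,-27.4,-2,0],[0,0,-1.571,-5.8,-27.4,-2,0],[0,0,-1.571,-5.8,-27.4,-2,0],[0,0,-1.571,-5.8,-27.4,-2,0],[0,0,-1.571,-5.8,-27.4,-2,0],[0,0,-1.571,-5.8,-27.4,-2,0]])

```text
t: 6.1
tcp_pos: [0.4966, 0.0486, 0.1756]
tcp_rot: [-2.098, -2.339, 0.0]
contact_force: [0.6, 0.0, -2.6]
opening: 0.605
gripper_force: 30.0
```

```bash
cat > pads.py <<'E'
from h import *
from cell import status,cams
from scipy.spatial.transform import Rotation as Ro
d=cams.get_image("wrist");s=status.sense();R=Ro.from_rotvec(s["tcp_rot"]).as_matrix();p0=s["tcp_pos"]
cv2.imwrite("pics/w3.png",d["img"][:,:,::-1]);print(s["t"],p0.round(4),s["contact_force"].round(1),R.T.round(3).tolist())
m=cv2.inRange(cv2.cvtColor(d["img"],cv2.COLOR_RGB2HSV),(22,100,90),(35,255,255))
for c in cv2.findContours(m,0,2)[0]:
    if cv2.contourArea(c)>300:
        P=np.array([cast(d,*x[0],.012)[:2]*1000 for x in c],np.float32);(x,y),r=cv2.minEnclosingCircle(P)
        print("pad",c.mean((0,1)).round(),x,y,"diam",2*r,"tool off cm",((np.array([x/1e3,y/1e3,.012])-p0)@R*100).round(2))
E
python3 pads.py
```

```text
6.15 [0.4966 0.0486 0.1757] [ 1.3  0.1 -2.3] [[-0.108, 0.994, -0.0], [0.994, 0.108, 0.0], [0.0, -0.0, -1.0]]
pad [274. 193.] 495.7174987792969 50.18291473388672 diam 63.855255126953125 tool off cm [ 0.17 -0.08 16.37]
pad [274. 135.] 488.2447509765625 121.09062194824219 diam 63.81388854980469 tool off cm [ 7.3  -0.05 16.37]
pad [276.  59.] 480.7330017089844 192.6265411376953 diam 63.606319427490234 tool off cm [14.49 -0.02 16.37]
pad [275.   8.] 475.22802734375 244.0154571533203 diam 47.60628128051758 tool off cm [ 1.966e+01 -1.000e-02  1.636e+01]
```

View pics/w3.png

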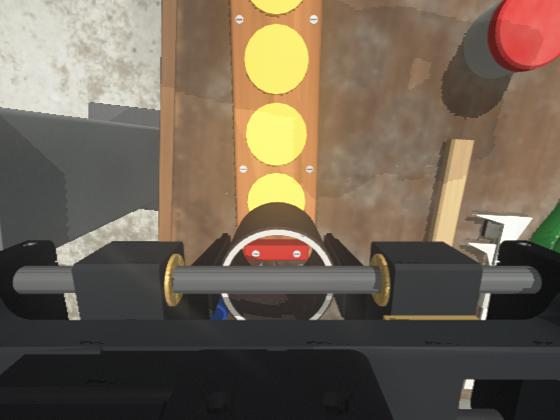

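The pads line up with the earlier figures at 72 mm spacing, each measuring 64 mm across. Pad_4 is 1.3 mm along the row from the TCP. Lowering now.

Request:
move_arm(series=[[0,0,0,0.1,-0.1,4,0],[0,0,0,0.1,-0.1,8,0],[0,0,0,0.1,-0.1,10.5,0],[0,0,0,0.1,-0.1,11.8,0],[0,0,0,0.1,-0.1,12.4,0],[0,0,0,0.1,-0.1,12.8,0],[0,0,0,0.1,-0.1,12.8,0],[0,0,0,0.1,-0.1,12.8,0],[0,0,0,0.1,-0.1,12.8,0],[0,0,0,0.1,-0.1,12.8,0]])

```text
t: 7.15
tcp_pos: [0.4973, 0.0495, 0.0507]
tcp_rot: [2.096, 2.337, 0.003]
contact_force: [-3.7, -0.1, 6.5]
opening: 0.602
gripper_force: 30.0
```

Request:
move_arm(series=[[0,0,0,0.1,-0.1,-0.2,0.7],[0,0,0,0.1,-0.1,-0.2,0.9],[0,0,0,0.1,-0.1,-0.2,0.95],[0,0,0,0.1,-0.1,-0.2,0.95],[0,0,0,0,0,-3,0.95],[0,0,0,0,0,-7,0.95],[0,0,0,0,0,-11,0.95],[0,0,0,0,0,-15,0.95],[0,0,0,0,0,-15,0.95],[0,0,0,0,0,-15,0.95]])

```text
t: 8.15
tcp_pos: [0.4962, 0.0495, 0.1987]
tcp_rot: [2.096, 2.338, 0.003]
contact_force: [-0.2, -0.3, -0.8]
opening: 0.951
gripper_force: 0.0
```

```bash
sed -i 's/(w\[...,1\]<-.08)&/(w[...,1]<.3)\&/' look.py; python3 look.py pics/w4.png
```

```text
t 8.2 tcp [0.4951 0.0495 0.1969] tool x,y,z [[-0.109, 0.994, 0.0], [0.994, 0.109, -0.001], [-0.001, -0.0, -1.0]]
px [220. 304.] ctr [ 0.4399 -0.0843  0.0304] diam 28.4 rgb [ 70. 108. 196.] tool offset cm [-12.7   -6.93  16.66]
px [275. 212.] ctr [0.4977 0.0477 0.0741] diam 58.1 rgb [158. 117. 102.] tool offset cm [-0.21  0.25 12.28]
```

The 58 stands about 3 mm from the centre of pad_4, which is fine. Next is the 47, at tool offset (-40.8, -10.5).

Request:
move_arm(series=[[0,0,0,-10,-2.6,1,0.75],[0,0,0,-40.8,-10.5,5,0.75],[0,0,0,-40.8,-10.5,5,0.75],[0,0,0,-40.8,-10.5,5,0.75],[0,0,0,-40.8,-10.5,5,0.75],[0,0,0,-40.8,-10.5,5,0.75],[0,0,0,-40.8,-10.5,5,0.75],[0,0,0,-40.8,-10.5,5,0.75],[0,0,0,-40.8,-10.5,5,0.75],[0,0,0,-40.8,-10.5,8,0.75],[0,0,0,-40.8,-10.5,8,0.75],[0,0,0,-40.8,-10.5,8,0.75]])

```text
t: 9.4
tcp_pos: [0.4342, -0.366, 0.1151]
tcp_rot: [-2.093, -2.335, -0.001]
contact_force: [0.1, -0.3, -0.6]
opening: 0.753
gripper_force: 0.0
```

```bash
python3 look.py
```

```text
t 9.45 tcp [ 0.4351 -0.3665  0.1167] tool x,y,z [[-0.109, 0.994, 0.002], [0.994, 0.109, -0.001], [-0.002, 0.002, -1.0]]
px [271. 311.] ctr [ 0.4547 -0.4567  0.025 ] diam 133.8 rgb [210. 189. 150.] tool offset cm [-9.2   0.97  9.15]
px [275. 232.] ctr [ 0.4346 -0.3681  0.0504] diam 47.4 rgb [149. 142. 134.] tool offset cm [-0.17 -0.06  6.63]
px [279. 117.] ctr [ 0.4285 -0.2837  0.0305] diam 26.4 rgb [244. 172.  94.] tool offset cm [8.29 0.26 8.63]
px [293.  20.] ctr [ 0.4292 -0.2131  0.0304] diam 27.3 rgb [173. 169. 165.] tool offset cm [15.29  1.1   8.66]
```

Request:
move_arm(series=[[0,0,0,-0.1,0,3,0.75],[0,0,0,-0.1,0,6,0.75],[0,0,0,-0.1,0,8,0.75],[0,0,0,-0.1,0,8.8,0.75],[0,0,0,-0.1,0,8.8,0.75],[0,0,0,-0.1,0,8.8,0.75],[0,0,0,-0.1,0,8.8,0.4],[0,0,0,-0.1,0,8.8,0],[0,0,0,-0.1,0,8.8,0],[0,0,0,-0.1,0,8.8,0],[0,0,0,-0.1,0,8.8,0],[0,0,0,-0.1,0,8.8,0]])

```text
t: 10.65
tcp_pos: [0.4358, -0.3688, 0.0302]
tcp_rot: [2.097, 2.339, -0.0]
contact_force: [-0.6, -0.2, 4.5]
opening: 0.491
gripper_force: 30.0
```

Request:
move_arm(series=[[0,0,0,0,0,-4,0],[0,0,0,0,0,-8,0],[0,0,0,0,0,-12,0],[0,0,0,0,0,-15,0],[0,0,0,0,0,-15,0],[0,0,0,0,0,-15,0]])

```text
t: 11.25
tcp_pos: [0.4356, -0.3683, 0.1791]
tcp_rot: [2.097, 2.339, 0.0]
contact_force: [-0.0, 0.8, -2.0]
opening: 0.49
gripper_force: 30.0
```

Request:
move_arm(series=[[0,0,0,48,10.5,0,0],[0,0,0,48,10.5,0,0],[0,0,0,48,10.5,0,0],[0,0,0,48,10.5,0,0],[0,0,0,48,10.5,0,0],[0,0,0,48,10.5,0,0],[0,0,0,48,10.5,0,0],[0,0,0,48,10.5,0,0],[0,0,0,48,10.5,0,0],[0,0,0,48,10.5,0,0],[0,0,0,48,10.5,0,0],[0,0,0,48,10.5,0,0],[0,0,0,48,10.5,0,0],[0,0,0,48,10.5,0,0]])

```text
t: 12.65
tcp_pos: [0.4874, 0.1189, 0.1786]
tcp_rot: [-2.099, -2.336, 0.002]
contact_force: [-0.1, -0.5, -1.9]
opening: 0.49
gripper_force: 30.0
```

```bash
python3 pads.py; python3 look.py | grep -v orange
```

```text
12.7 [0.4876 0.1189 0.179 ] [-0.2 -0.5 -1.3] [[-0.107, 0.994, -0.0], [0.994, 0.107, -0.001], [-0.001, -0.0, -1.0]]
pad [277. 195.] 488.3157958984375 121.49513244628906 diam 64.33479309082031 tool off cm [ 0.25  0.12 16.7 ]
pad [279. 134.] 480.7425537109375 192.58258056640625 diam 64.13819885253906 tool off cm [ 7.4   0.12 16.7 ]
pad [276.  57.] 473.05096435546875 264.4465026855469 diam 63.768096923828125 tool off cm [14.63  0.13 16.7 ]
t 12.75 tcp [0.4877 0.119  0.1793] tool x,y,z [[-0.107, 0.994, -0.0], [0.994, 0.107, -0.001], [-0.0, -0.0, -1.0]]
px [302. 313.] ctr [ 0.5232 -0.0011  0.0356] diam 26.4 rgb [187.  79.  73.] tool offset cm [-12.31   2.25  14.37]
px [280. 262.] ctr [0.4936 0.072  0.0733] diam 33.5 rgb [105.  93.  78.] tool offset cm [-4.73  0.09 10.6 ]
```

Request:
move_arm(series=[[0,0,0,0.3,0,4,0],[0,0,0,0.3,0,8,0],[0,0,0,0.3,0,11,0],[0,0,0,0.3,0,12.5,0],[0,0,0,0.3,0,13.2,0],[0,0,0,0.3,0,13.7,0],[0,0,0,0.3,0,13.7,0],[0,0,0,0.3,0,13.7,0],[0,0,0,0.3,0,13.7,0],[0,0,0,0.3,0,13.7,0]])

```text
t: 13.75
tcp_pos: [0.4882, 0.1232, 0.0436]
tcp_rot: [2.096, 2.338, 0.002]
contact_force: [0.0, -0.9, -0.7]
opening: 0.489
gripper_force: 30.0
```

Request:
move_arm(series=[[0,0,0,-0.1,0,0.1,0],[0,0,0,-0.1,0,0.2,0],[0,0,0,-0.1,0,0.2,0],[0,0,0,-0.1,0,0.2,0.6],[0,0,0,-0.1,0,0.2,0.8],[0,0,0,-0.1,0,0.2,0.8],[0,0,0,-0.1,0,0.2,0.8],[0,0,0,0,0,-3,0.8],[0,0,0,0,0,-7,0.8],[0,0,0,0,0,-11,0.8],[0,0,0,0,0,-15,0.8],[0,0,0,0,0,-15,0.8],[0,0,0,0,0,-15,0.8]])

```text
t: 15.05
tcp_pos: [0.4881, 0.1232, 0.1937]
tcp_rot: [2.096, 2.338, 0.003]
contact_force: [-0.0, -0.4, -0.1]
opening: 0.8
gripper_force: 0.0
```

```bash
python3 look.py
```

```text
t 15.1 tcp [0.4871 0.123  0.1919] tool x,y,z [[-0.109, 0.994, -0.0], [0.994, 0.109, -0.001], [-0.001, -0.0, -1.0]]
px [275. 301.] ctr [0.4989 0.0366 0.0738] diam 52.8 rgb [146. 101.  94.] tool offset cm [-8.72  0.25 11.81]
px [276. 260.] ctr [0.4955 0.0682 0.0736] diam 41.4 rgb [108.  96.  84.] tool offset cm [-5.54  0.25 11.83]
px [277. 208.] ctr [0.4882 0.1229 0.0625] diam 47.1 rgb [164. 151. 134.] tool offset cm [-0.03  0.12 12.94]
```

The 47 is within 2 mm of the centre of pad_3. For the 37 I'll turn the jaws to close along y before moving in near the box.

Request:
move_arm(series=[[0,0,1.571,-51.7,2,0,0.6],[0,0,1.571,-51.7,2,0,0.6],[0,0,1.571,-51.7,2,0,0.6],[0,0,1.571,-51.7,2,0,0.6],[0,0,1.571,-51.7,2,0,0.6],[0,0,1.571,-51.7,2,0,0.6],[0,0,1.571,-51.7,2,0,0.6],[0,0,1.571,-51.7,2,0,0.6],[0,0,1.571,-51.7,2,0,0.6],[0,0,1.571,-51.7,2,0,0.6],[0,0,1.571,-51.7,2,0,0.6],[0,0,1.571,-51.7,2,0,0.6],[0,0,1.571,-51.7,5.5,4,0.6],[0,0,1.571,-51.7,5.5,8,0.6],[0,0,1.571,-51.7,5.5,8,0.6],[0,0,1.571,-51.7,5.5,8,0.6],[0,0,1.571,-51.7,5.5,8,0.6]])

```text
t: 16.8
tcp_pos: [0.599, -0.385, 0.1149]
tcp_rot: [3.135, 0.172, 0.003]
contact_force: [-0.9, -0.7, 0.7]
opening: 0.602
gripper_force: 0.0
```

```bash
python3 look.py
```

```text
t 16.85 tcp [ 0.5994 -0.3854  0.1158] tool x,y,z [[0.994, 0.109, 0.003], [0.109, -0.994, 0.003], [0.003, -0.003, -1.0]]
px [483. 308.] ctr [ 0.543  -0.5781  0.0351] diam 25.4 rgb [90. 92. 90.] tool offset cm [-7.73 18.51  8.1 ]
px [  3. 216.] ctr [ 0.5798 -0.15    0.0264] diam 20.7 rgb [44. 83. 47.] tool offset cm [  0.59 -23.64   8.87]
px [276. 227.] ctr [ 0.6002 -0.3854  0.0403] diam 36.9 rgb [152. 147. 143.] tool offset cm [ 0.06 -0.02  7.55]
px [550. 189.] ctr [ 0.6533 -0.5967  0.0433] diam 19.6 rgb [102. 103.  95.] tool offset cm [ 3.03 21.57  7.32]
px [451. 182.] ctr [ 0.652  -0.511   0.0386] diam 45.8 rgb [171. 170. 159.] tool offset cm [ 3.84 13.03  7.77]
px [369. 199.] ctr [ 0.6133 -0.4646  0.0233] diam 94.8 rgb [225. 200. 148.] tool offset cm [0.5  7.99 9.28]
```

Request:
move_arm(series=[[0,0,0,0,0,3,0.6],[0,0,0,0,0,6,0.6],[0,0,0,0,0,8,0.6],[0,0,0,0,0,8.8,0.6],[0,0,0,0,0,9.1,0.6],[0,0,0,0,0,9.1,0.6],[0,0,0,0,0,9.1,0.6],[0,0,0,0,0,9.1,0.3],[0,0,0,0,0,9.1,0],[0,0,0,0,0,9.1,0],[0,0,0,0,0,9.1,0],[0,0,0,0,0,9.1,0],[0,0,0,0,0,9.1,0]])

```text
t: 18.15
tcp_pos: [0.5986, -0.385, 0.0221]
tcp_rot: [3.137, 0.171, 0.001]
contact_force: [-0.8, -0.8, 2.5]
opening: 0.379
gripper_force: 30.0
```

Request:
move_arm(series=[[0,0,0,0,0,-4,0],[0,0,0,0,0,-8,0],[0,0,0,-1,0,-12,0],[0,0,0,-3,0,-15.5,0],[0,0,0,-4,0,-15.5,0],[0,0,0,-4,0,-15.5,0]])

```text
t: 18.75
tcp_pos: [0.5578, -0.3895, 0.1772]
tcp_rot: [3.136, 0.169, 0.001]
contact_force: [0.3, -0.3, -1.9]
opening: 0.383
gripper_force: 30.0
```

Request:
move_arm(series=[[0,0,-1.571,-1.3,-58.7,0,0],[0,0,-1.571,-1.3,-58.7,0,0],[0,0,-1.571,-1.3,-58.7,0,0],[0,0,-1.571,-1.3,-58.7,0,0],[0,0,-1.571,-1.3,-58.7,0,0],[0,0,-1.571,-1.3,-58.7,0,0],[0,0,-1.571,-1.3,-58.7,0,0],[0,0,-1.571,-1.3,-58.7,0,0],[0,0,-1.571,-1.3,-58.7,0,0],[0,0,-1.571,-1.3,-58.7,0,0],[0,0,-1.571,-1.3,-58.7,0,0],[0,0,-1.571,-1.3,-58.7,0,0],[0,0,-1.571,-1.3,-58.7,0,0],[0,0,-1.571,-1.3,-58.7,0,0],[0,0,-1.571,-1.3,-58.7,0,0],[0,0,-1.571,-1.3,-58.7,0,0],[0,0,-1.571,-1.3,-58.7,0,0]])

```text
t: 20.45
tcp_pos: [0.4822, 0.1919, 0.1764]
tcp_rot: [-2.099, -2.337, 0.001]
contact_force: [0.5, -0.5, -1.1]
opening: 0.379
gripper_force: 30.0
```

```bash
python3 pads.py
```

```text
20.5 [0.4822 0.192  0.1765] [ 0.1 -0.2 -0.4] [[-0.107, 0.994, -0.0], [0.994, 0.107, -0.0], [-0.0, -0.0, -1.0]]
pad [276. 198.] 480.62017822265625 192.86402893066406 diam 64.20978546142578 tool off cm [ 0.1  -0.15 16.45]
pad [275. 133.] 472.8165283203125 264.3826904296875 diam 63.81184005737305 tool off cm [ 7.3  -0.16 16.45]
```

Request:
move_arm(series=[[0,0,0,0,-0.2,4,0],[0,0,0,0,-0.2,8,0],[0,0,0,0,-0.2,11,0],[0,0,0,0,-0.2,12.8,0],[0,0,0,0,-0.2,13.6,0],[0,0,0,0,-0.2,14,0],[0,0,0,0,-0.2,14.2,0],[0,0,0,0,-0.2,14.2,0],[0,0,0,0,-0.2,14.2,0],[0,0,0,0,-0.2,14.2,0]])

```text
t: 21.5
tcp_pos: [0.4807, 0.1929, 0.0356]
tcp_rot: [2.096, 2.338, 0.002]
contact_force: [0.4, 0.1, -0.8]
opening: 0.383
gripper_force: 30.0
```

Request:
move_arm(series=[[0,0,0,0,0,0.1,0],[0,0,0,0,0,0.2,0],[0,0,0,0,0,0.2,0],[0,0,0,0,0,0.2,0.5],[0,0,0,0,0,0.2,0.7],[0,0,0,0,0,0.2,0.7],[0,0,0,0,0,0.2,0.7],[0,0,0,0,0,-3,0.7],[0,0,0,0,0,-7,0.7],[0,0,0,0,0,-11,0.7],[0,0,0,0,0,-15,0.7],[0,0,0,0,0,-15,0.7],[0,0,0,0,0,-15,0.7]])

```text
t: 22.8
tcp_pos: [0.4806, 0.1929, 0.1857]
tcp_rot: [2.096, 2.338, 0.003]
contact_force: [0.9, 0.4, -0.6]
opening: 0.701
gripper_force: 0.0
```

```bash
python3 look.py
```

```text
t 22.85 tcp [0.4795 0.1926 0.1839] tool x,y,z [[-0.109, 0.994, -0.0], [0.994, 0.109, -0.001], [-0.001, -0.0, -1.0]]
px [274. 308.] ctr [0.493  0.0891 0.0613] diam 44.4 rgb [84. 74. 64.] tool offset cm [-10.43   0.22  12.26]
px [276. 259.] ctr [0.4867 0.136  0.0619] diam 38.9 rgb [126. 111.  95.] tool offset cm [-5.7   0.11 12.2 ]
px [276. 209.] ctr [0.4806 0.1932 0.0524] diam 36.4 rgb [174. 160. 141.] tool offset cm [ 0.05  0.13 13.15]
```

The 37 is centred on pad_2. Next is the 27.

Request:
move_arm(series=[[0,0,0,-39.7,-9.4,0,0.5],[0,0,0,-39.7,-9.4,0,0.5],[0,0,0,-39.7,-9.4,0,0.5],[0,0,0,-39.7,-9.4,0,0.5],[0,0,0,-39.7,-9.4,0,0.5],[0,0,0,-39.7,-9.4,0,0.5],[0,0,0,-39.7,-9.4,0,0.5],[0,0,0,-39.7,-9.4,0,0.5],[0,0,0,-39.7,-9.4,4,0.5],[0,0,0,-39.7,-9.4,7,0.5],[0,0,0,-39.7,-9.4,7,0.5],[0,0,0,-39.7,-9.4,7,0.5],[0,0,0,-39.7,-9.4,7,0.5]])

```text
t: 24.15
tcp_pos: [0.4305, -0.2122, 0.1157]
tcp_rot: [2.095, 2.339, 0.0]
contact_force: [0.1, 0.4, 1.4]
opening: 0.503
gripper_force: 0.0
```

```bash
python3 look.py pics/w5.png
```

```text
t 24.2 tcp [ 0.4308 -0.2123  0.1163] tool x,y,z [[-0.11, 0.994, -0.002], [0.994, 0.11, 0.002], [0.002, -0.001, -1.0]]
px [265. 301.] ctr [ 0.4281 -0.283   0.0303] diam 25.8 rgb [227. 143.  81.] tool offset cm [-6.98 -1.07  8.6 ]
px [274. 217.] ctr [ 0.4291 -0.2105  0.0304] diam 26.7 rgb [189. 184. 180.] tool offset cm [ 0.21 -0.17  8.58]
px [466. 152.] ctr [ 0.5759 -0.1385  0.0301] diam 28.4 rgb [ 75. 155.  85.] tool offset cm [ 5.75 15.21  8.64]
px [303. 144.] ctr [ 0.4441 -0.1466  0.0304] diam 26.4 rgb [100. 189. 107.] tool offset cm [6.39 2.02 8.58]
px [308.  62.] ctr [ 0.4401 -0.0875  0.0305] diam 26.8 rgb [ 87. 125. 206.] tool offset cm [12.32  2.28  8.57]
```

View pics/w5.png

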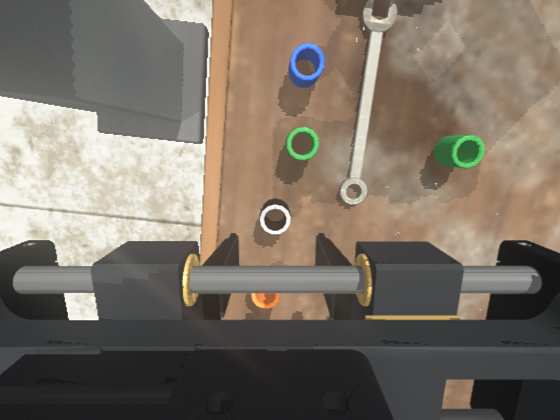

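The brown tube with the bright rim at (275,218) is the 27, sitting between the fingers. The orange ring at (265,299) and the green ring at (303,144) are clear of them. I'll descend with a small correction.

Request:
move_arm(series=[[0,0,0,0.2,-0.2,3,0.5],[0,0,0,0.2,-0.2,6,0.5],[0,0,0,0.2,-0.2,8,0.5],[0,0,0,0.2,-0.2,8.8,0.5],[0,0,0,0.2,-0.2,9.2,0.5],[0,0,0,0.2,-0.2,9.2,0.5],[0,0,0,0.2,-0.2,9.2,0.5],[0,0,0,0.2,-0.2,9.2,0.2],[0,0,0,0.2,-0.2,9.2,0],[0,0,0,0.2,-0.2,9.2,0],[0,0,0,0.2,-0.2,9.2,0],[0,0,0,0.2,-0.2,9.2,0],[0,0,0,0.2,-0.2,9.2,0]])

```text
t: 25.5
tcp_pos: [0.4277, -0.2105, 0.023]
tcp_rot: [2.097, 2.339, 0.0]
contact_force: [-0.6, -0.4, 3.0]
opening: 0.272
gripper_force: 30.0
```

Request:
move_arm(series=[[0,0,0,0,0,-4,0],[0,0,0,0,0,-8,0],[0,0,0,0,0,-12,0],[0,0,0,0,0,-15.5,0],[0,0,0,0,0,-15.5,0],[0,0,0,0,0,-15.5,0]])

```text
t: 26.1
tcp_pos: [0.4277, -0.2105, 0.178]
tcp_rot: [2.096, 2.338, 0.0]
contact_force: [-0.3, -0.5, -1.8]
opening: 0.273
gripper_force: 30.0
```

Request:
move_arm(series=[[0,0,0,46.7,9.7,0,0],[0,0,0,46.7,9.7,0,0],[0,0,0,46.7,9.7,0,0],[0,0,0,46.7,9.7,0,0],[0,0,0,46.7,9.7,0,0],[0,0,0,46.7,9.7,0,0],[0,0,0,46.7,9.7,0,0],[0,0,0,46.7,9.7,0,0],[0,0,0,46.7,9.7,0,0],[0,0,0,46.7,9.7,0,0],[0,0,0,46.7,9.7,0,0],[0,0,0,46.7,9.7,0,0],[0,0,0,46.7,9.7,0,0],[0,0,0,46.7,9.7,0,0],[0,0,0,46.7,9.7,0,0]])

```text
t: 27.6
tcp_pos: [0.4732, 0.2633, 0.1775]
tcp_rot: [2.099, 2.337, -0.0]
contact_force: [0.4, 0.5, -1.1]
opening: 0.271
gripper_force: 30.0
```

```bash
python3 pads.py
```

```text
27.65 [0.4733 0.2635 0.1777] [0.5 0.2 0.1] [[-0.107, 0.994, 0.0], [0.994, 0.107, 0.0], [0.0, 0.0, -1.0]]
pad [277. 305.] 488.0550537109375 122.58914184570312 diam 63.26373291015625 tool off cm [-14.17  -0.05  16.57]
pad [276. 201.] 472.97381591796875 264.27294921875 diam 64.12358856201172 tool off cm [ 0.08 -0.03 16.57]
```

Request:
move_arm(series=[[0,0,0,0,0,4,0],[0,0,0,0,0,8,0],[0,0,0,0,0,11,0],[0,0,0,0,0,12.8,0],[0,0,0,0,0,13.6,0],[0,0,0,0,0,14,0],[0,0,0,0,0,14.2,0],[0,0,0,0,0,14.3,0],[0,0,0,0,0,14.3,0],[0,0,0,0,0,14.3,0]])

```text
t: 28.65
tcp_pos: [0.4737, 0.2646, 0.0355]
tcp_rot: [2.097, 2.339, 0.002]
contact_force: [0.1, -0.3, -1.1]
opening: 0.267
gripper_force: 30.0
```

Request:
move_arm(series=[[0,0,0,0,0,0.1,0],[0,0,0,0,0,0.15,0],[0,0,0,0,0,0.15,0],[0,0,0,0,0,0.15,0.4],[0,0,0,0,0,0.15,0.6],[0,0,0,0,0,0.15,0.6],[0,0,0,0,0,0.15,0.6],[0,0,0,0,0,-3,0.6],[0,0,0,0,0,-7,0.6],[0,0,0,0,0,-11,0.6],[0,0,0,-5,0,-15,0.6],[0,0,0,-12,0,-20,0.6],[0,0,0,-12,0,-20,0.6],[0,0,0,-12,0,-20,0.6],[0,0,0,-12,0,-20,0.6],[0,0,0,-12,0,-20,0.6]])

```text
t: 30.25
tcp_pos: [0.4854, 0.1455, 0.2332]
tcp_rot: [-2.095, -2.338, 0.003]
contact_force: [-0.7, 0.6, -0.6]
opening: 0.602
gripper_force: 0.0
```

```bash
python3 look.py pics/w6.png
```

```text
t 30.3 tcp [0.4853 0.1457 0.2328] tool x,y,z [[-0.11, 0.994, 0.0], [0.994, 0.11, -0.003], [-0.003, -0.0, -1.0]]
px [279. 301.] ctr [0.4987 0.0365 0.0738] diam 52.2 rgb [147. 102.  95.] tool offset cm [-11.01   0.18  15.91]
px [278. 263.] ctr [0.4948 0.0721 0.0713] diam 32.6 rgb [95. 81. 67.] tool offset cm [-7.42  0.19 16.15]
px [277. 218.] ctr [0.4881 0.1229 0.0623] diam 47.3 rgb [156. 143. 126.] tool offset cm [-2.31  0.09 17.05]
px [278. 161.] ctr [0.4805 0.1926 0.0526] diam 36.4 rgb [203. 193. 177.] tool offset cm [ 4.71  0.1  18.03]
px [280.  93.] ctr [0.4742 0.2633 0.0424] diam 26.6 rgb [183. 173. 156.] tool offset cm [11.8   0.25 19.05]
```

View pics/w6.png

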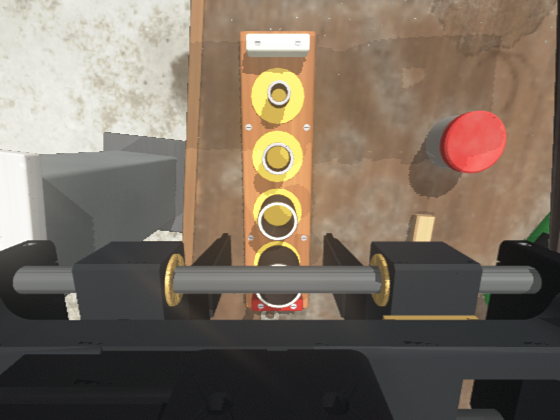

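The four tubes stand upright in order at (280,93), (278,161), (277,218) and (279,290). The smallest is by the white block and the largest by the red. The measured tops match each tube standing on its pad, centres are within about 3 mm, and the gripper is clear and above everything. Handing in.

```bash
python3 -c "
from cell import hand_in
print(hand_in())"
```

```text
the job is handed in; nothing more can be done
None
```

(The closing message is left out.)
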